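# Seat the slide case in the tilted reader dock

## Task

Push the closed grey slide storage box off the dock's level shelf so that it slides lid up down the tilted plate, then press it on past the sprung roller until it is fully home in the low corner, touching both blue fences. Feel your way: do not ram or squeeze the box (about 30 N at most), and leave the jar, the dropper bottle and the flask where they stand.

Things in the scene. Friction and masses are not known exactly. Their poses are not given: they have to be found in the camera images.
- dock: Reader dock fixed to the bench, white, about 180 x 280 mm: a grey level shelf on its +y half, a tilted aluminium plate on its -y half. Origin on the bench under the middle of the lip, the shelf's edge along x at y = 0; z up. The shelf is 110 mm high, x -93 to 73 mm, y 0 to 122 mm, with no rim.
- plate_top (a point): Middle of the plate's top edge, on its surface, 20 mm below the lip (less at -x, more at +x). Axes of the plate: z out of it, y up the slope, x across to the lower side; it falls 22 degrees towards -y and 9 towards +x. Plate surface z = 0, x -109 to 73 mm, y 6 to -165 mm. Plate and fences are slippery (friction about 0.15), the shelf is not.
- fence_corner (a point): The locating corner, on the plate: 59 mm in x, -155 mm in y from plate_top, same axes. From here the blue side fence runs 150 mm up the slope (its face looks to -x), the blue bottom fence 168 mm towards -x (its face looks up the slope). Both are 24 mm high.
- roller_axis (a point): Black sprung roller, half-way up: radius 13, 20 mm tall, axis out of the plate, in a blue block 30 mm high across from the side fence; -68 mm in x, -140 mm in y from plate_top at rest, same axes (the point does not move). It stands 4 mm in the way of a box on the side fence and yields up to 9 mm to -x against 4.8 N plus 0.8 N per mm.
- dock_home (a point): Where the box's centre is when fully home: 0 in x, -110 mm in y, 18.5 mm in z from plate_top, same axes. Gravity brings the box only to the roller, about 25 mm short, perhaps askew; from there press it down the slope, up to about 15 N until past the roller, then less, until the bottom fence is felt.
- case_center (a point): Centre of the closed grey slide storage box (loose, 0.18 kg or so, lid fixed shut), half-way up. x: short way (90 mm, trim 94), y: long way (118 mm), z: up through the lid (37 mm high). It starts lid up on the shelf, long way roughly along the lip, x pointing away from the plate (dock +y). Too wide to grasp from above.
- jar: Bystander: small sample jar with white lid, 54 mm wide, 57 mm high, origin under its centre.
- dropper: Bystander: brown dropper bottle, 33 mm wide, 102 mm high, origin under its centre.
- flask: Bystander: stoppered conical flask with green contents, 72 mm wide, 123 mm high, origin under its centre.

How it is judged (in metres and radians):
At the end, for the whole second after the job is handed in: The box lies flat and lid up on the tilted plate, at rest, its centre within 2.5 mm of home across the slope, 2 mm along it and 4 mm out of the plate, square to the fences within 0.05 rad (x of case_center in the frame of dock_home between -0.0025 and 0.0025 m and y of case_center in the frame of dock_home between -0.002 and 0.002 m and z of case_center in the frame of dock_home between -0.004 and 0.004 m and angle between the x axis of case_center and the y axis of dock_home, either way round below 0.05 rad and angle between case_center's own z axis and vertical below 0.6 rad and linear speed of slide_case below 0.01 m/s); the robot touches nothing.
It fails at once if the box is rammed or squeezed with more than 30 N by the fingers (contact force between the fingers and slide_case above 30 N).
It fails at once if the jar, dropper bottle or flask is moved by more than 25 mm or tipped (distance of any of jar, dropper, flask from where it was at the start of the episode above 0.025 m or angle between any of jar, dropper, flask's own z axis and vertical above 0.4 rad).
It also fails if it takes over 51 s, if anything falls off the work surface, if the arm or the gripper's body presses on something with over 40 N, if the wrist force passes 120 N, or if a joint passes its speed limit or range.

## Robot

A 7-joint arm with a two-finger parallel gripper is mounted at the origin on a cart in front of the work surface, level with it; the furniture and walls round the work are solid. World frame = base frame: x ahead of the robot, y to its left, z up, the work surface at z = 0. Lengths are in m, angles in degrees, forces in N, time in s.
With the tool pointing down it reaches from about 0.425 to 0.875 m from the base axis. Payload 4.7 kg.
Tool frame: the origin (TCP) lies between the finger pads; the fingertips stand 8 mm ahead of it and the grasp point (between the pads) lies 11 mm behind it; x points along the fingers, z is the direction in which the jaws open and shut, and the axes are right-handed (so a half turn about x gives the same grasp; the last joint's range is limited). The gripper opens to 87 mm and grips with 3 to 60 N. Pads are 19 mm wide; open, the fingers measure 117 mm over their backs; the gripper's body (75 mm by 190 mm) begins 51 mm behind the grasp point.
Start: joints at [-73.849, 18.392, -4.016, 83.108, 1.295, 78.541, -3.26], TCP at [0.172, 0.627, 0.231] pointing down, gripper open.
Joint ranges: [-163.93, 163.93], [-17.29, 119.83], [-79.2, 71.16], [3.27, 140.29], [-89.18, 269.18], [5.43, 117.66], [-154.24, 154.24]. Speed limits (degrees/s): [147.25, 147.25, 180, 180, 180, 180, 180].

## Interface

Orientations are given as [roll, pitch, yaw] about the fixed x, y, z axes, in that order (R = Rz(yaw) Ry(pitch) Rx(roll)).
In Python, from cell import telemetry, vision, sign_off gives the robot as it stands. The module is installed in compiled form; this text tells all that it offers.
- The arm moves only by the tool drive_tool, never from a script. Its arguments are lists of equal length, an entry for each row: "offset": the shift along the tool's x, y, z in m, a list of three; "angular": the turn, a rotation vector about the tool's x, y, z in rad, a list of three. A call has 1 to 10 rows; each row is the pose to reach, as a shift and turn from the pose measured when the call began, along the tool's axes at that moment; what a row does not reach only later rows make up. A row lasts 1/8 s, in which the tool goes at most 62.5 mm and 10.7 degrees, less where a joint would pass 70% of its speed; a pose out of reach is approached as far as the arm can. A call with a gripper value outside its range is refused whole. "fingers" is the closure, from -1 (fully open) to 1 (shut), set as the call begins (left out, the last holds). The fingers move at their own pace and stop on an object; "squeeze" is the grip in N (left out, the last holds). Time passes only in rows, so rows that repeat a pose let the fingers close. It gives the time, the measured TCP pose, the force and the opening at its end, in the units of the state.
- telemetry.get_obs(): the state, without advancing time (a new reading comes with each control period).
- vision.read_camera(name): name is "scene" or "top" or "wrist"; returns a dict with "pixels" (400x640x3 uint8, red, green, blue), "intrinsics" (3x3 intrinsics, pixels), "distortion" ([k1, k2, p1, p2, k3] as OpenCV has them; the pictures are not rectified), "world_from_camera" (4x4, takes a point from camera to world coordinates); the wrist camera has in their place "T_tool_cam" (4x4, takes a point from camera to tool coordinates, whose origin is the TCP and whose axes are the tool frame's). Camera axes: x right, y up, looking along -z (the intrinsics and any distortion apply to the point x, -y, -z); pixel columns grow to the right and rows downward; lengths in m; the calibration is good to about 2 mm. A picture is of the moment at which its call begins: read the wrist's pose just before it. There is no depth.
- sign_off(): hands the job in, once; it reports no verdict.
The state is a dict: "time_s": time; "qpos": joint angles; "joint_velocities": joint speeds; "effort": joint torques, N m; "tool_pos": TCP position; "tool_rot": TCP orientation; "force": force on the tool from outside, world axes, zero at the start; "wrist_torque": the same for the moment, N m; "grip_width": finger opening in m.
Only numpy, scipy, OpenCV 4.12 (cv2) and the standard library are available. Lean on these libraries where they do the work, as an engineer would, in place of code of your own. Each camera call takes 0.05 s, during which the arm holds its last target.

## Working session

There is one attempt and no reset: what is moved stays moved. The work goes in short steps, Python scripts to look and compute and a tool call to move; the robot and the scene stay as the last step left them, time stands still between calls to the robot, and variables do not carry over. Pictures are saved under pics/ and viewed, and the job is handed in when it is done.

Besides the shell and the picture viewer there is one more tool, called after ">>>" by a JSON object that holds its "fn" and its "kwargs". drive_tool: Moves the arm, as the interface text tells. Its arguments: {"type":"object","properties":{"offset":{"type":"array"},"angular":{"type":"array"},"fingers":{"type":"number"},"squeeze":{"type":"number"}},"required":["offset","angular"]}

```bash
mkdir -p pics; cat > h.py <<'E'
import numpy as np, cv2
from cell import telemetry, vision, sign_off
def snap(n,f):
    c=vision.read_camera(n); cv2.imwrite('pics/'+f,c['pixels'][:,:,::-1]); np.savez('pics/'+f[:-4],**c); return c
def st():
    o=telemetry.get_obs()
    print({k:np.round(o[k],4).tolist() for k in('time_s','tool_pos','tool_rot','force','grip_width','qpos')})
    return o
def ray(c,u,v):
    K=c['intrinsics'];d=c['distortion']
    p=cv2.undistortPoints(np.array([[[u,v]]],float),K,d)[0,0]
    T=c['world_from_camera']; r=T[:3,:3]@np.array([p[0],-p[1],-1.]); return T[:3,3],r/np.linalg.norm(r)
def onz(c,u,v,z):
    o,r=ray(c,u,v); return o+r*(z-o[2])/r[2]
def proj(c,P):
    T=np.linalg.inv(c['world_from_camera']); q=T[:3,:3]@np.asarray(P,float)+T[:3,3]
    q=np.array([q[0],-q[1],-q[2]]); return cv2.projectPoints(q.reshape(1,1,3),np.zeros(3),np.zeros(3),c['intrinsics'],np.asarray(c['distortion'],float))[0].ravel()
E
python3 - <<'E'
from h import *
st()
for n in('scene','top','wrist'):
    c=snap(n,n+'0.png'); print(n,[ (k,np.round(v,4).tolist()) for k,v in c.items() if k!='pixels'])
E
```

```text
{'time_s': 0.0, 'tool_pos': [0.1719, 0.6263, 0.2295], 'tool_rot': [-176.4342, 89.8915, -101.7756], 'force': [0.0888, 0.2232, 0.7161], 'grip_width': 0.0871, 'qpos': [-73.8478, 18.4385, -4.0153, 83.1749, 1.296, 78.5402, -3.2589]}
scene [('intrinsics', [[502.889, 0.0, 313.7931], [0.0, 502.889, 202.3437], [0.0, 0.0, 1.0]]), ('distortion', [-0.1311, 0.0, 0.0, 0.0, 0.0]), ('world_from_camera', [[-0.6814, 0.562, -0.4689, 0.1807], [-0.7317, -0.5096, 0.4526, 0.2249], [0.0154, 0.6515, 0.7585, 0.7937], [0.0, 0.0, 0.0, 1.0]])]
top [('intrinsics', [[479.1335, 0.0, 320.7669], [0.0, 479.1335, 192.7459], [0.0, 0.0, 1.0]]), ('distortion', [0.0513, 0.0, 0.0, 0.0, 0.0]), ('world_from_camera', [[0.0135, 0.9958, -0.0906, 0.4955], [-0.9999, 0.0137, 0.0013, -0.2094], [0.0025, 0.0906, 0.9959, 1.0391], [0.0, 0.0, 0.0, 1.0]])]
wrist [('intrinsics', [[336.6461, 0.0, 321.541], [0.0, 336.6461, 200.4909], [0.0, 0.0, 1.0]]), ('distortion', [-0.0634, 0.0, 0.0, 0.0, 0.0]), ('T_tool_cam', [[-0.0005, 0.3019, -0.9533, -0.1545], [0.0005, 0.9533, 0.3019, 0.0843], [1.0, -0.0003, -0.0006, -0.0003], [0.0, 0.0, 0.0, 1.0]])]
```

View pics/scene0.png

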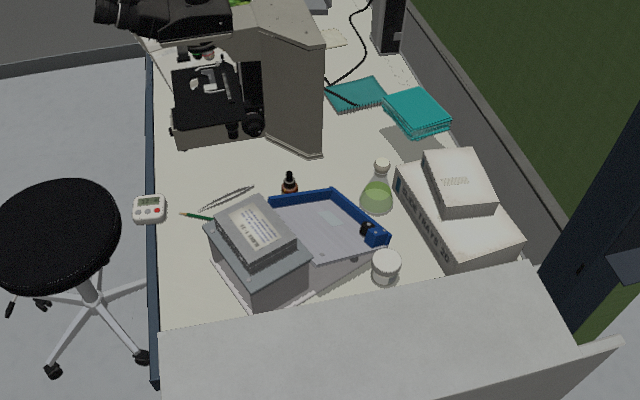

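View pics/top0.png

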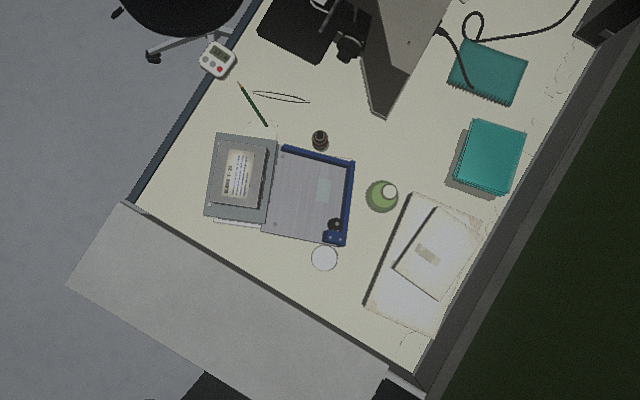

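View pics/wrist0.png

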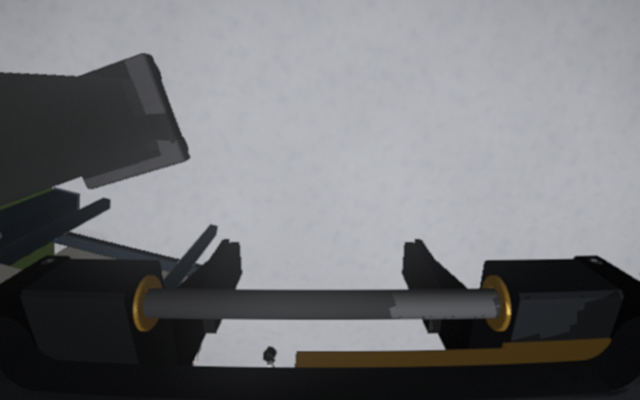

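```bash
python3 - <<'E'
import cv2
a=cv2.imread('pics/top0.png')[120:280,190:400]; cv2.imwrite('pics/tz.png',cv2.resize(a,None,fx=3.7,fy=3.7,interpolation=cv2.INTER_CUBIC))
a=cv2.imread('pics/scene0.png')[160:320,190:410]; cv2.imwrite('pics/sz.png',cv2.resize(a,None,fx=3.6,fy=3.6,interpolation=cv2.INTER_CUBIC))
E
```

```text
(no output)
```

View pics/tz.png

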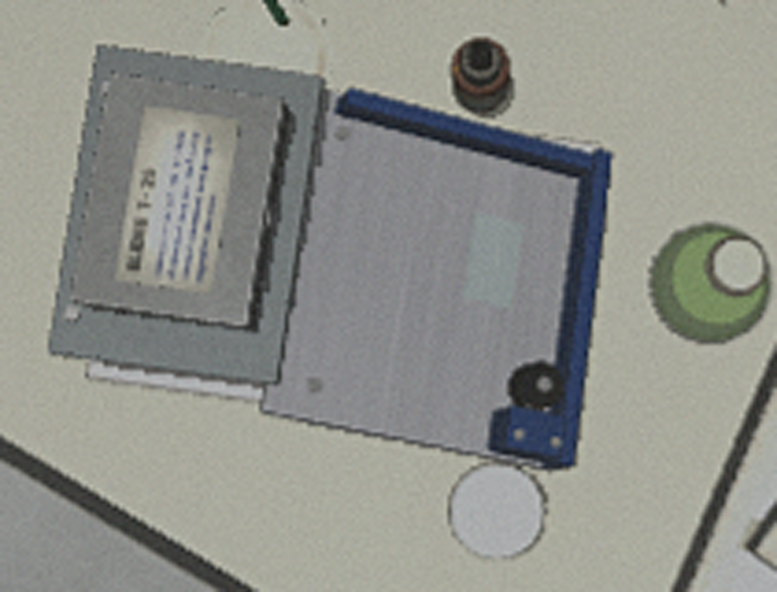

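View pics/sz.png

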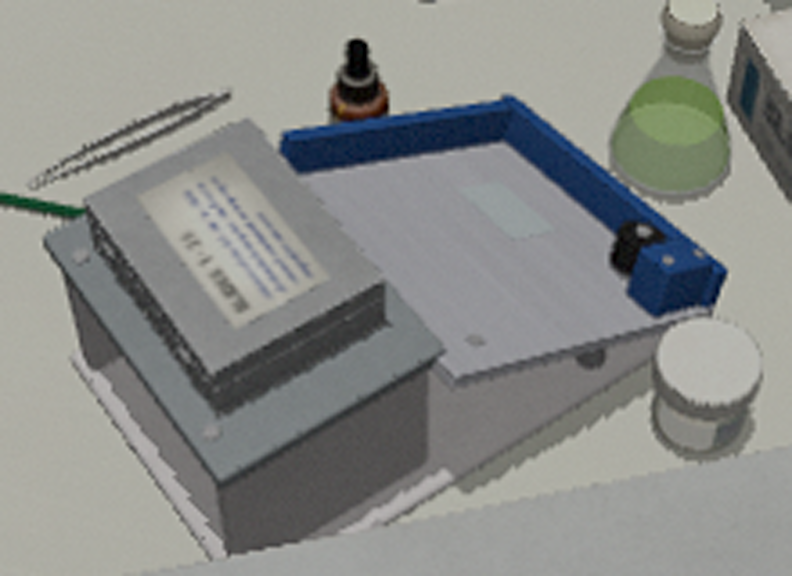

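```bash
cat > geo.py <<'E'
from h import *
from scipy.optimize import least_squares
from scipy.spatial.transform import Rotation as R
def load(f): return dict(np.load('pics/'+f+'.npz'))
def tz(p): return np.array(p)/3.7+[190,120]
def sz(p): return np.array(p)/3.6+[190,160]
def dockT(x,y,yaw):
    T=np.eye(4);T[:3,:3]=R.from_euler('z',yaw).as_matrix();T[:3,3]=[x,y,0];return T
# plate axes in dock
a,b=np.radians(22),np.radians(9)
# z out normal: falls 22 toward -y, 9 toward +x
def plateR():
    Rm=R.from_euler('x',22,degrees=True).as_matrix()@R.from_euler('y',9,degrees=True).as_matrix()
    return Rm
def plateT(D,z0=.090):
    P=np.eye(4);P[:3,:3]=plateR();P[:3,3]=[-0.0,-0.0,z0];return D@P
E
python3 - <<'E'
from geo import *
ct,cs=load('top0'),load('scene0')
obs=[(ct,tz(p),q) for p,q in [((98,45),(73,122)),((325,77),(73,0)),((50,353),(-93,122)),((278,382),(-93,0))]]
obs+=[(cs,sz(p),q) for p,q in [((45,240),(73,122)),((222,475),(-93,122)),((443,352),(-93,0))]]
def f(v,o=obs):
    D=dockT(*v);return np.concatenate([proj(c,(D@[q[0]/1e3,q[1]/1e3,.11,1])[:3])-p for c,p,q in o])
s=least_squares(f,[.5,-.15,0]);print(s.x,np.degrees(s.x[2]),np.round(s.fun.reshape(-1,2),1))
D=dockT(*s.x); np.save('D.npy',D)
for p in [(110,78),(288,98),(248,326),(78,303)]:
    w=onz(ct,*tz(p),.147);print('box',np.round(w,4),np.round((np.linalg.inv(D)@[*w,1])[:3]*1e3,1))
for p in [(86,200),(247,120),(385,282),(212,377)]:
    w=onz(cs,*sz(p),.147);print('boxs',np.round(w,4),np.round((np.linalg.inv(D)@[*w,1])[:3]*1e3,1))
P=plateT(D)
for n,q in dict(corner=(59,-155,0),cornert=(59,-155,24),fend=(59,-5,24),roller=(-68,-140,20),bl=(-109,6,0),br=(-109,-155,24)).items():
    w=(P@[*(np.array(q)/1e3),1])[:3];print(n,np.round(w,4),(proj(ct,w)-[190,120])*3.7,(proj(cs,w)-[190,160])*3.6)
for n,p,z in (('jar',(498,512),.057),('drop',(480,55),.102),('flask',(739,265),.123)):
    w=onz(ct,*tz(p),z);print(n,np.round(w,3),np.round((np.linalg.inv(D)@[*w,1])[:3]*1e3,1))
print(np.degrees(R.from_matrix(P[:3,:3]).as_rotvec()),P)
E
```

```text
[ 0.60934893 -0.11598417 -0.12423024] -7.117868696311056 [[-0.2 -0.2]
 [ 0.  -0.3]
 [-0.7  0.4]
 [ 0.3  1.2]
 [-1.3 -1.9]
 [-0.6  1.5]
 [ 1.5 -1.5]]
box [ 0.6716 -0.0192  0.147 ] [ 49.8 103.8 147. ]
box [ 0.6628 -0.1097  0.147 ] [ 52.2  12.8 147. ]
box [ 0.5463 -0.0923  0.147 ] [-65.5  15.7 147. ]
box [ 0.5568 -0.0068  0.147 ] [-65.7 101.8 147. ]
boxs [ 0.6708 -0.0184  0.147 ] [ 48.9 104.4 147. ]
boxs [ 0.6593 -0.1046  0.147 ] [ 48.2  17.5 147. ]
boxs [ 0.5432 -0.0894  0.147 ] [-69.   18.2 147. ]
boxs [ 0.5551 -0.0012  0.147 ] [-68.  107.2 147. ]
corner [ 0.6498 -0.2624  0.0234] [574.5267646  163.80328396] [489.93611397 134.71267117]
cornert [ 0.6524 -0.2717  0.0454] [593.03730325 153.61201959] [499.95244265  97.87017341]
fend [ 0.6697 -0.1337  0.1015] [342.18329933 101.8123063 ] [284.93191608 139.57525679]
roller [ 0.5283 -0.2482  0.0657] [550.73998276 371.292017  ] [636.43848569 226.12990655]
bl [ 0.5024 -0.1035  0.1081] [276.80032807 414.50023644] [468.84602894 369.84517436]
br [ 0.4865 -0.2609  0.0697] [573.661317   448.29327732] [714.44270828 255.82822992]
jar [ 0.451 -0.22   0.057] [-144.1 -123.1   57. ]
drop [ 0.696 -0.207  0.102] [ 97.3 -79.6 102. ]
flask [ 0.583 -0.343  0.123] [   1.8 -228.5  123. ]
[22.47122105  7.51150987 -5.28833776] [[ 0.98733792  0.11488823  0.1093825   0.60934893]
 [-0.06423564  0.92003837 -0.38652709 -0.11598417]
 [-0.14504351  0.37460659  0.91576868  0.09      ]
 [ 0.          0.          0.          1.        ]]
```

```bash
sed -i "s/Rm=.*/Rm=R.from_euler('y',9,degrees=True).as_matrix()@R.from_euler('x',22,degrees=True).as_matrix()/" geo.py
python3 - <<'E'
from geo import *
ct,cs=load('top0'),load('scene0'); D=np.load('D.npy')
P=plateT(D)
for n,q in dict(corner=(59,-155,0),cornert=(59,-155,24),fend=(59,-5,24),roller=(-68,-140,20),bl=(-109,6,0),br=(-109,-155,24)).items():
    w=(P@[*(np.array(q)/1e3),1])[:3];print(n,np.round(w,4),np.round((proj(ct,w)-[190,120])*3.7),np.round((proj(cs,w)-[190,160])*3.6))
print(np.round(P,4))
E
```

```text
corner [ 0.6404 -0.2647  0.0234] [578. 180.] [504. 142.]
cornert [ 0.6427 -0.274   0.0454] [597. 171.] [515. 105.]
fend [ 0.6686 -0.1371  0.1009] [349. 104.] [292. 138.]
roller [ 0.5204 -0.2432  0.0672] [542. 386.] [641. 238.]
bl [ 0.5036 -0.0972  0.1093] [265. 412.] [457. 375.]
br [ 0.478  -0.2535  0.0717] [560. 464.] [718. 271.]
[[ 0.9801  0.173   0.0975  0.6093]
 [-0.1224  0.9128 -0.3897 -0.116 ]
 [-0.1564  0.37    0.9158  0.09  ]
 [ 0.      0.      0.      1.    ]]
```

```bash
cat > mv.py <<'E'
from geo import *
def cur():
    o=telemetry.get_obs(); T=np.eye(4);T[:3,:3]=R.from_euler('xyz',o['tool_rot'],degrees=True).as_matrix();T[:3,3]=o['tool_pos'];return T,o
def delta(T,G):
    d=np.linalg.inv(T)@G; return np.round(d[:3,3],4).tolist(),np.round(R.from_matrix(d[:3,:3]).as_rotvec(),4).tolist()
def goal(F,p,flip=1,tilt=None):
    # tool pointing along -z of F, jaws along F x
    x=-F[:3,2]; z=flip*F[:3,0]; y=np.cross(z,x)
    G=np.eye(4);G[:3,:3]=np.c_[x,y,z];G[:3,3]=(F@[*p,1])[:3];return G
D=np.load('D.npy');P=plateT(D)
E
python3 - <<'E'
from mv import *
T,o=cur();print(np.round(T,3))
for f in(1,-1):
    G=goal(D,(-.009,.16,.24),f);print(f,G[:3,3],delta(T,G))
E
```

```text
[[-0.    -0.964  0.265  0.172]
 [-0.002  0.265  0.964  0.626]
 [-1.    -0.    -0.002  0.23 ]
 [ 0.     0.     0.     1.   ]]
1 [0.62024404 0.04389797 0.24      ] ([-0.0096, -0.5865, -0.4432], [1.4273, -0.0012, 0.0012])
-1 [0.62024404 0.04389797 0.24      ] ([-0.0096, -0.5865, -0.4432], [-1.7143, -0.0013, -0.0013])
```

>>> {"fn": "drive_tool", "kwargs": {"offset": [[0, -0.04, -0.03], [0, -0.08, -0.06], [0, -0.12, -0.09], [0, -0.16, -0.12], [0, -0.2, -0.15], [0, -0.24, -0.18], [0, -0.28, -0.21], [0, -0.32, -0.24], [0, -0.36, -0.27], [0, -0.4, -0.3]], "angular": [[0.1, 0, 0], [0.2, 0, 0], [0.3, 0, 0], [0.4, 0, 0], [0.5, 0, 0], [0.6, 0, 0], [0.7, 0, 0], [0.8, 0, 0], [0.9, 0, 0], [1.0, 0, 0]], "fingers": -0.3}}

```text
time_s: 1.4
tool_pos: [0.479, 0.2299, 0.2301]
tool_rot: [-121.7, 89.9, -104.5]
force: [0.1, 1.0, -1.2]
grip_width: 0.0566
```

```bash
python3 - <<'E'
from mv import *
st();T,o=cur()
print(delta(T,goal(D,(-.009,.16,.24))))
E
```

```text
{'time_s': 1.4, 'tool_pos': [0.479, 0.2299, 0.2301], 'tool_rot': [-121.6824, 89.9263, -104.5038], 'force': [0.0721, 1.0214, -1.2062], 'grip_width': 0.0566, 'qpos': [-47.3594, 3.7186, 19.7666, 100.6898, -1.2397, 75.8628, -10.1488]}
([-0.0097, -0.2194, 0.08], [0.4241, -0.0004, 0.0012])
```

>>> {"fn": "drive_tool", "kwargs": {"offset": [[0, -0.04, 0.013], [0, -0.08, 0.028], [0, -0.12, 0.043], [-0.003, -0.16, 0.058], [-0.006, -0.19, 0.07], [-0.009, -0.21, 0.077], [-0.01, -0.219, 0.08], [-0.01, -0.219, 0.08]], "angular": [[0.08, 0, 0], [0.16, 0, 0], [0.24, 0, 0], [0.3, 0, 0], [0.36, 0, 0], [0.4, 0, 0], [0.424, 0, 0], [0.424, 0, 0]]}}

```text
time_s: 2.4
tool_pos: [0.6199, 0.0445, 0.2401]
tool_rot: [-123.2, 89.9, -130.3]
force: [0.1, -0.1, 0.7]
grip_width: 0.0565
```

```bash
python3 - <<'E'
from mv import *
st();T,o=cur()
snap('wrist','w1.png')
np.save('pics/w1T.npy',T)
for y,z in((.145,.13),):
  print(delta(T,goal(D,(-.009,y,z))))
E
```

```text
{'time_s': 2.4, 'tool_pos': [0.6199, 0.0445, 0.2401], 'tool_rot': [-123.1839, 89.9193, -130.2902], 'force': [0.0779, -0.0706, 0.6649], 'grip_width': 0.0565, 'qpos': [-32.2421, 15.901, 31.5132, 87.7208, -8.3333, 78.7995, -7.1848]}
([0.1101, -0.0155, 0.0005], [0.0002, -0.0008, 0.0012])
```

View pics/w1.png

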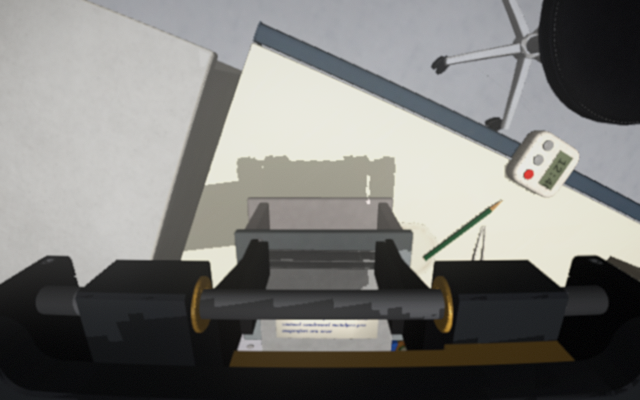

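>>> {"fn": "drive_tool", "kwargs": {"offset": [[0.03, 0, 0], [0.06, 0, 0], [0.09, 0, 0], [0.112, -0.005, 0], [0.112, -0.015, 0], [0.112, -0.02, 0], [0.112, -0.025, 0], [0.112, -0.03, 0]], "angular": [[0, 0, 0], [0, 0, 0], [0, 0, 0], [0, 0, 0], [0, 0, 0], [0, 0, 0], [0, 0, 0], [0, 0, 0]]}}

```text
time_s: 3.45
tool_pos: [0.6163, 0.0154, 0.129]
tool_rot: [5.6, 90.0, -1.4]
force: [-0.6, 0.7, -0.2]
grip_width: 0.0568
```

```bash
cat > ck.py <<'E'
from mv import *
import sys
T,o=cur();print('t',o['time_s'],'F',np.round(o['force'],1),'Fdock',np.round(D[:3,:3].T@o['force'],1),'dock',np.round((np.linalg.inv(D)@T)[:3,3]*1e3,1),'plate',np.round((np.linalg.inv(P)@T)[:3,3]*1e3,1))
if len(sys.argv)>1:
    for n in('top','scene'):
        snap(n,n+sys.argv[1]+'.png')
    a=cv2.imread('pics/top%s.png'%sys.argv[1])[120:280,190:400]; cv2.imwrite('pics/tz%s.png'%sys.argv[1],cv2.resize(a,None,fx=3.7,fy=3.7,interpolation=cv2.INTER_CUBIC))
    a=cv2.imread('pics/scene%s.png'%sys.argv[1])[160:320,190:410]; cv2.imwrite('pics/sz%s.png'%sys.argv[1],cv2.resize(a,None,fx=3.6,fy=3.6,interpolation=cv2.INTER_CUBIC))
E
python3 ck.py 1
```

```text
t 3.45 F [-0.6  0.7 -0.2] Fdock [-0.7  0.6 -0.2] dock [ -9.4 131.2 129. ] plate [-15.3 135.6 -14.8]
```

View pics/sz1.png

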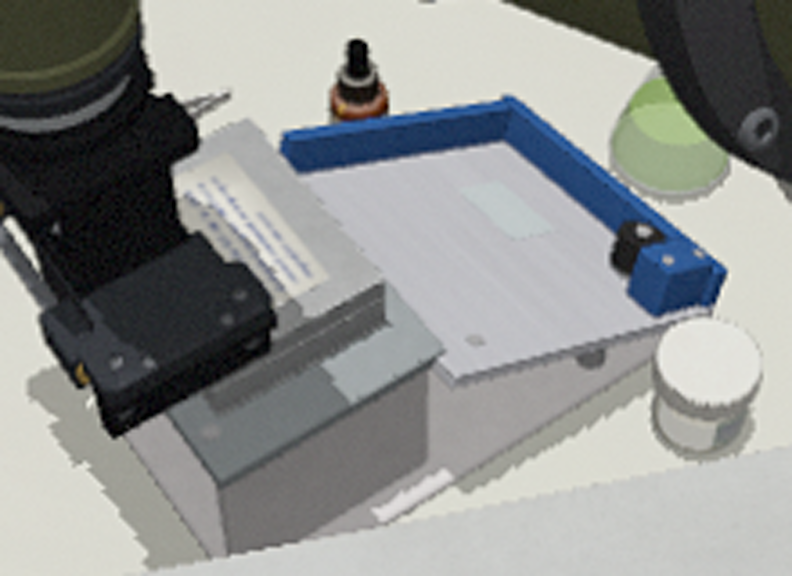

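>>> {"fn": "drive_tool", "kwargs": {"offset": [[0, -0.004, 0], [0, -0.008, 0], [0, -0.011, 0], [0, -0.014, 0], [0, -0.017, 0]], "angular": [[0, 0, 0], [0, 0, 0], [0, 0, 0], [0, 0, 0], [0, 0, 0]]}}

```text
time_s: 4.18
tool_pos: [0.614, -0.0017, 0.1286]
tool_rot: [159.9, 90.0, 152.8]
force: [-0.1, 1.9, 0.1]
grip_width: 0.0565
```

>>> {"fn": "drive_tool", "kwargs": {"offset": [[0, -0.003, 0], [0, -0.006, 0], [0, -0.009, 0]], "angular": [[0, 0, 0], [0, 0, 0], [0, 0, 0]]}}

```text
time_s: 4.55
tool_pos: [0.6129, -0.0107, 0.1287]
tool_rot: [132.3, 90.0, 125.2]
force: [1.2, 1.8, -0.3]
grip_width: 0.0565
```

```bash
python3 ck.py
```

```text
t 4.55 F [ 1.2  1.8 -0.3] Fdock [ 0.9  2.  -0.3] dock [ -9.5 104.9 128.7] plate [-15.5 111.   -5.3]
```

>>> {"fn": "drive_tool", "kwargs": {"offset": [[0, -0.004, 0], [0, -0.008, 0], [0, -0.012, 0], [0, -0.016, 0], [0, -0.02, 0], [0, -0.024, 0], [0, -0.028, 0], [0, -0.032, 0], [0, -0.036, 0]], "angular": [[0, 0, 0], [0, 0, 0], [0, 0, 0], [0, 0, 0], [0, 0, 0], [0, 0, 0], [0, 0, 0], [0, 0, 0], [0, 0, 0]]}}

```text
time_s: 5.68
tool_pos: [0.6084, -0.0466, 0.1287]
tool_rot: [139.1, 90.0, 132.1]
force: [0.1, 1.4, -0.2]
grip_width: 0.0566
```

```bash
python3 ck.py 2
```

```text
t 5.675 F [ 0.1  1.4 -0.2] Fdock [-0.1  1.4 -0.2] dock [ -9.5  68.7 128.7] plate [-15.4  77.4   8.3]
```

View pics/sz2.png

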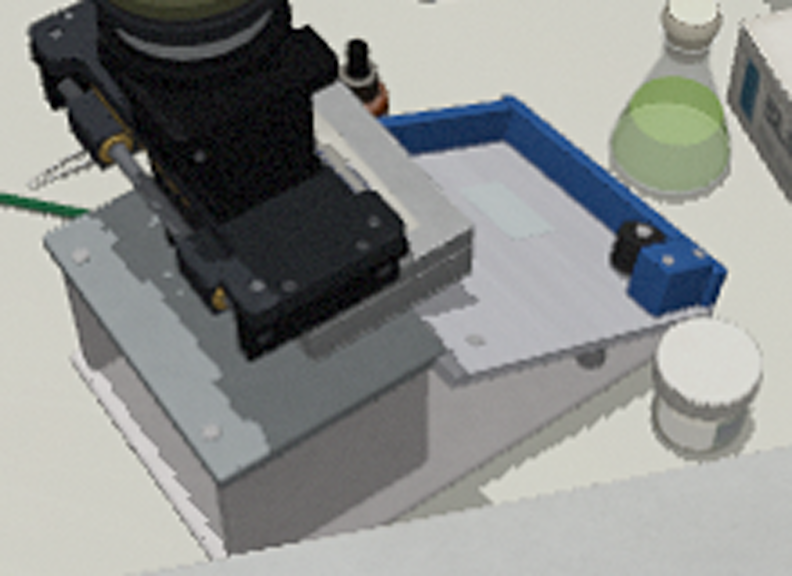

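View pics/tz2.png

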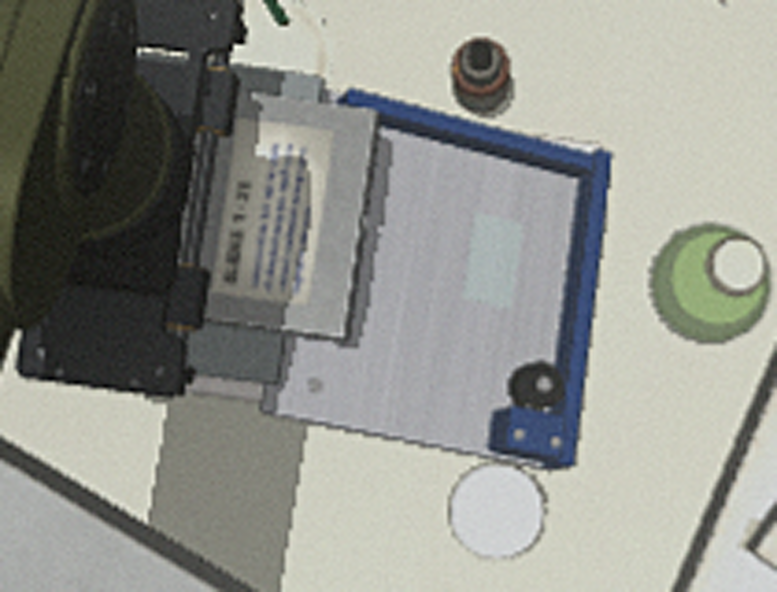

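```bash
python3 - <<'E'
from mv import *
c=load('top2')
for p in [(380,110),(350,338)]:
    w=onz(c,*tz(p),.147);print(np.round((np.linalg.inv(D)@[*w,1])[:3]*1e3,1))
c=load('scene2')
for p in [(474,238)]:
    w=onz(c,*sz(p),.147);print(np.round((np.linalg.inv(D)@[*w,1])[:3]*1e3,1))
E
```

```text
[ 52.6 -34.4 147. ]
[-64.4 -36.  147. ]
[-71.8 -28.9 147. ]
```

>>> {"fn": "drive_tool", "kwargs": {"offset": [[0, -0.003, 0], [0, -0.006, 0], [0, -0.009, 0], [0, -0.012, 0], [0, -0.014, 0], [0, -0.016, 0]], "angular": [[0, 0, 0], [0, 0, 0], [0, 0, 0], [0, 0, 0], [0, 0, 0], [0, 0, 0]]}}

```text
time_s: 6.52
tool_pos: [0.6064, -0.0633, 0.1288]
tool_rot: [-96.8, 90.0, -103.9]
force: [0.9, 2.8, 1.0]
grip_width: 0.0566
```

```bash
python3 ck.py 3
```

```text
t 6.525 F [0.9 2.8 1. ] Fdock [0.6 2.9 1. ] dock [ -9.4  51.9 128.8] plate [-15.4  61.9  14.7]
```

View pics/sz3.png

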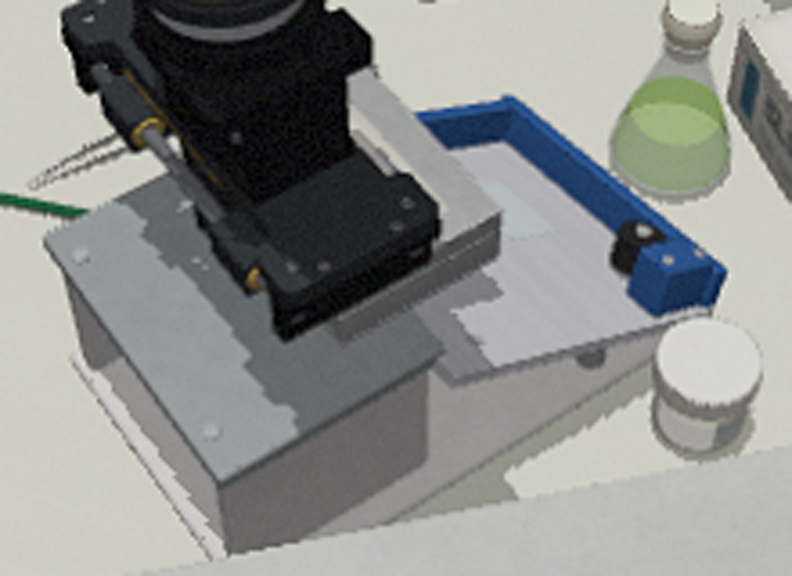

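>>> {"fn": "drive_tool", "kwargs": {"offset": [[0, -0.003, 0], [0, -0.006, 0], [0, -0.009, 0], [0, -0.011, 0]], "angular": [[0, 0, 0], [0, 0, 0], [0, 0, 0], [0, 0, 0]]}}

```text
time_s: 7.12
tool_pos: [0.6051, -0.0749, 0.1289]
tool_rot: [-68.3, 89.9, -75.5]
force: [1.1, 0.9, 1.3]
grip_width: 0.0566
```

```bash
python3 ck.py 4
```

```text
t 7.125 F [1.1 0.9 1.3] Fdock [1.  1.1 1.3] dock [ -9.3  40.2 128.9] plate [-15.3  51.2  19.2]
```

View pics/sz4.png

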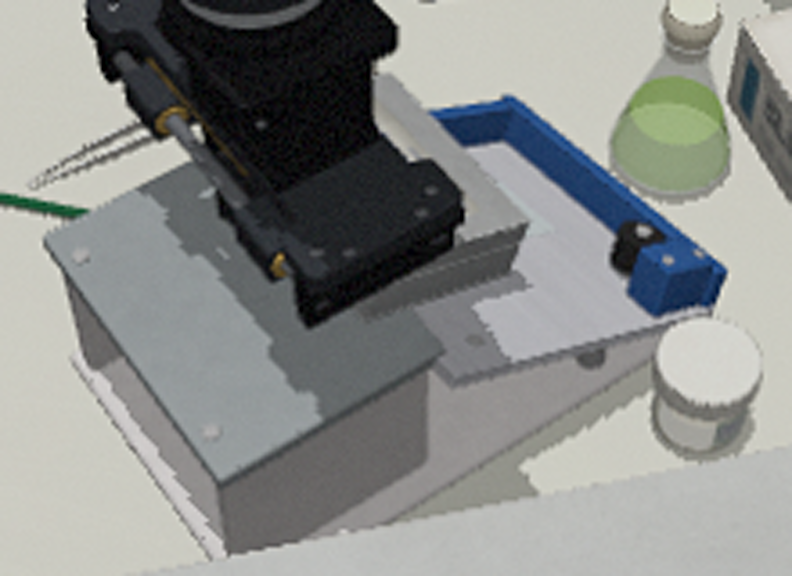

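Beginning to tip (front edge dipping at (525,225)). I continue gently.

>>> {"fn": "drive_tool", "kwargs": {"offset": [[0, -0.003, 0], [0, -0.006, 0], [0, -0.009, 0], [0, -0.012, 0]], "angular": [[0, 0, 0], [0, 0, 0], [0, 0, 0], [0, 0, 0]]}}

```text
time_s: 7.72
tool_pos: [0.6032, -0.0881, 0.1287]
tool_rot: [-97.0, 89.9, -104.2]
force: [-0.6, -0.2, -0.6]
grip_width: 0.0568
```

```bash
python3 ck.py 5
```

```text
t 7.725 F [-0.6 -0.2 -0.6] Fdock [-0.5 -0.3 -0.6] dock [ -9.6  26.9 128.7] plate [-15.5  38.7  23.9]
```

View pics/sz5.png

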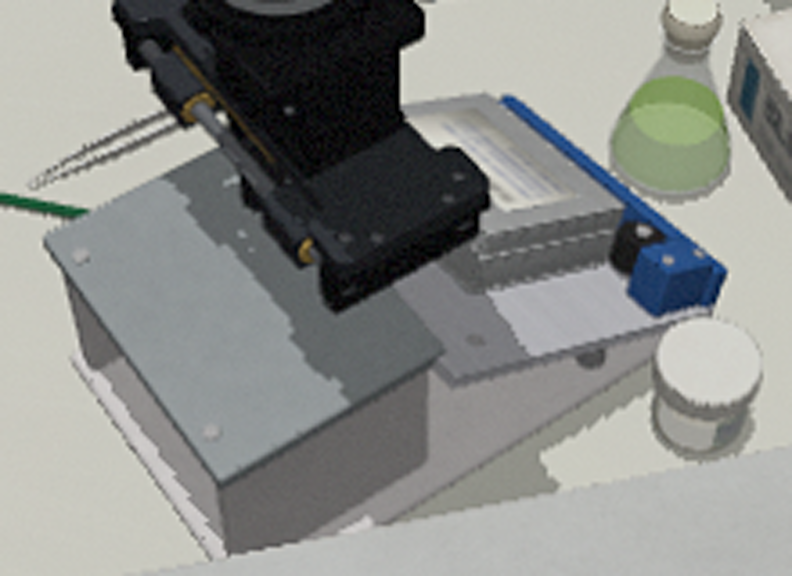

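View pics/tz5.png

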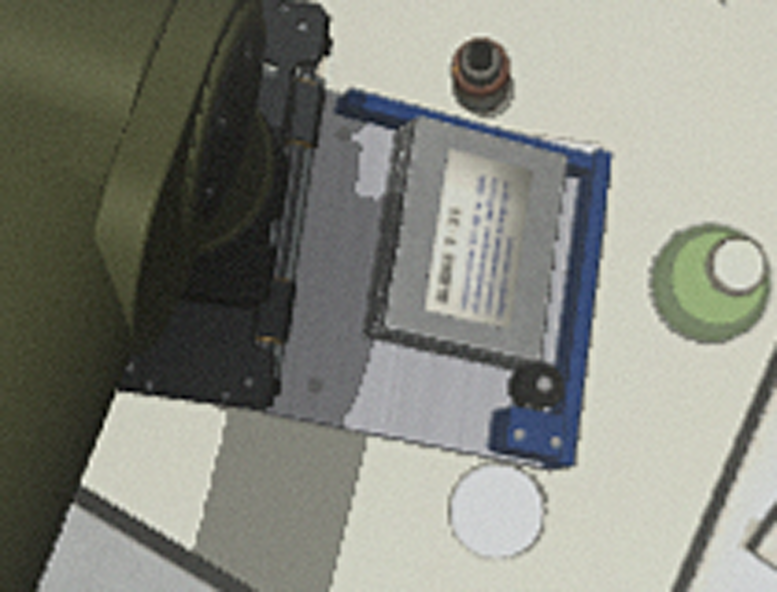

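```bash
cat >> mv.py <<'E'
yF=P[:3,1]; xF=np.cross(yF,[0,0,1.]);xF/=np.linalg.norm(xF); F=np.eye(4);F[:3,0]=xF;F[:3,1]=yF;F[:3,2]=np.cross(xF,yF)
def goalF(p):
    G=goal(F,(0,0,0)); G[:3,3]=(P@[*p,1])[:3]; return G
def onplate(c,u,v,z):
    o,r=ray(c,u,v); Pi=np.linalg.inv(P); o2=(Pi@[*o,1])[:3]; r2=Pi[:3,:3]@r; return o2+r2*(z-o2[2])/r2[2]
E
python3 - <<'E'
from mv import *
c=load('top5')
for p in [(413,120),(572,155),(380,333),(548,365)]: print(np.round(onplate(c,*tz(p),.037)*1e3,1))
c=load('scene5')
for p in [(490,95),(625,210),(485,252)]: print('s',np.round(onplate(c,*sz(p),.037)*1e3,1))
T,o=cur()
for p in((-.005,-.012,.07),(-.005,-.012,.024)): print(goalF(p)[:3,3],delta(T,goalF(p)))
E
```

```text
[ 55.1 -37.8  37. ]
[  59.5 -132.6   37. ]
[-62.5 -37.8  37. ]
[ -59.8 -134.6   37. ]
s [  53.6 -128.3   37. ]
s [ -63.5 -125.8   37. ]
s [-72.9 -26.7  37. ]
[ 0.60919764 -0.15360401  0.15044605] ([-0.0215, -0.064, 0.0142], [0.0609, -0.0117, 0.3813])
[ 0.60471228 -0.13567818  0.10832069] ([0.0205, -0.0467, 0.0075], [0.0609, -0.0117, 0.3813])
```

>>> {"fn": "drive_tool", "kwargs": {"offset": [[-0.03, 0, 0], [-0.04, -0.02, 0.004], [-0.04, -0.04, 0.009], [-0.03, -0.064, 0.014], [-0.0215, -0.064, 0.0142], [-0.0215, -0.064, 0.0142]], "angular": [[0, 0, 0], [0.02, -0.004, 0.12], [0.04, -0.008, 0.25], [0.061, -0.012, 0.381], [0.061, -0.012, 0.381], [0.061, -0.012, 0.381]]}}

```text
time_s: 8.57
tool_pos: [0.6088, -0.1532, 0.1494]
tool_rot: [90.3, 68.3, 79.5]
force: [0.5, 0.1, 0.2]
grip_width: 0.0568
```

```bash
python3 ck.py; python3 - <<'E'
from mv import *
T,o=cur()
for p in((-.005,-.015,.024),(-.005,-.025,.024)): print(delta(T,goalF(p)))
E
```

```text
t 8.575 F [0.5 0.1 0.2] Fdock [0.5 0.2 0.2] dock [  4.  -37.  149.4] plate [ -5.3 -12.1  68.8]
([0.0442, -0.0029, -0.0072], [-0.0012, -0.0015, -0.0])
([0.0442, -0.0129, -0.0072], [-0.0012, -0.0015, -0.0])
```

>>> {"fn": "drive_tool", "kwargs": {"offset": [[0.015, 0, -0.002], [0.03, -0.001, -0.005], [0.044, -0.003, -0.007], [0.044, -0.006, -0.007], [0.044, -0.009, -0.007], [0.044, -0.012, -0.007]], "angular": [[0, 0, 0], [0, 0, 0], [0, 0, 0], [0, 0, 0], [0, 0, 0], [0, 0, 0]]}}

```text
time_s: 9.32
tool_pos: [0.6031, -0.1477, 0.1046]
tool_rot: [90.1, 68.3, 79.3]
force: [-0.4, 0.1, 0.8]
grip_width: 0.0564
```

>>> {"fn": "drive_tool", "kwargs": {"offset": [[0, -0.0015, 0], [0, -0.003, 0], [0, -0.0045, 0], [0, -0.006, 0]], "angular": [[0, 0, 0], [0, 0, 0], [0, 0, 0], [0, 0, 0]]}}

```text
time_s: 9.82
tool_pos: [0.6025, -0.1516, 0.1032]
tool_rot: [90.1, 68.1, 79.4]
force: [-1.0, 4.6, 4.4]
grip_width: 0.0566
```

```bash
sed -i "s/'dock',np/'Fplate',np.round(P[:3,:3].T@o['force'],1),'dock',np/" ck.py; python3 ck.py
```

```text
t 9.825 F [-1.   4.6  4.4] Fdock [-1.5  4.4  4.4] Fplate [-2.2  5.6  2.1] dock [ -2.4 -36.2 103.2] plate [ -4.5 -28.8  25.3]
```

>>> {"fn": "drive_tool", "kwargs": {"offset": [[0, -0.002, 0], [0, -0.003, 0], [0, -0.003, 0]], "angular": [[0, 0, 0], [0, 0, 0], [0, 0, 0]]}}

```text
time_s: 10.2
tool_pos: [0.6024, -0.1518, 0.1031]
tool_rot: [90.1, 67.9, 79.5]
force: [-1.6, 5.1, 6.9]
grip_width: 0.0569
```

```bash
python3 ck.py
```

```text
t 10.2 F [-1.6  5.1  6.9] Fdock [-2.2  4.9  6.9] Fplate [-3.3  6.9  4.1] dock [ -2.4 -36.4 103.1] plate [ -4.5 -29.   25.3]
```

```bash
python3 ck.py 6; python3 -c "
from h import *
snap('wrist','w6.png')"
```

```text
t 10.2 F [-1.6  5.1  6.9] Fdock [-2.2  4.9  6.9] Fplate [-3.3  6.9  4.1] dock [ -2.4 -36.4 103.1] plate [ -4.5 -29.   25.3]
```

View pics/sz6.png

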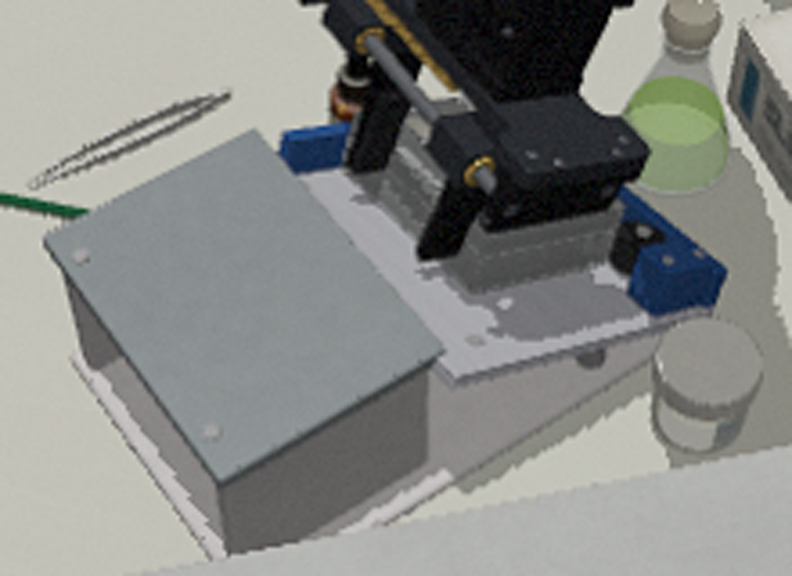

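View pics/tz6.png

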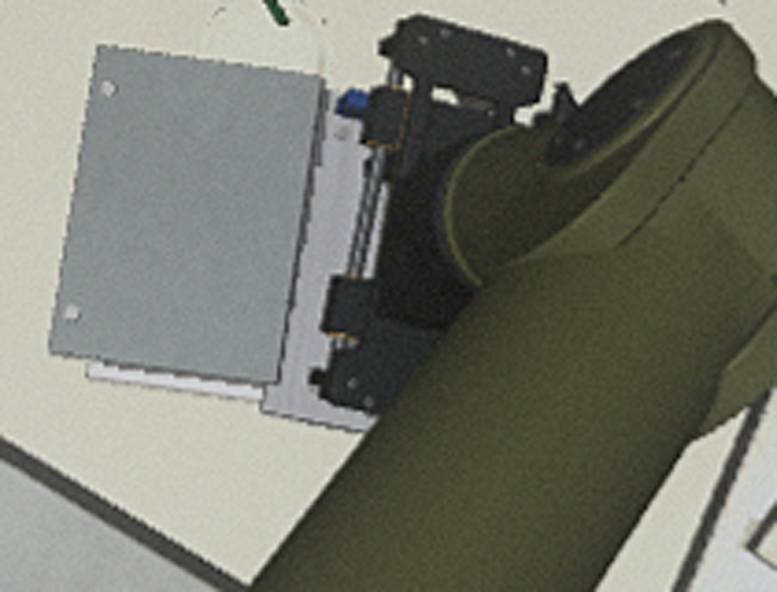

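View pics/w6.png

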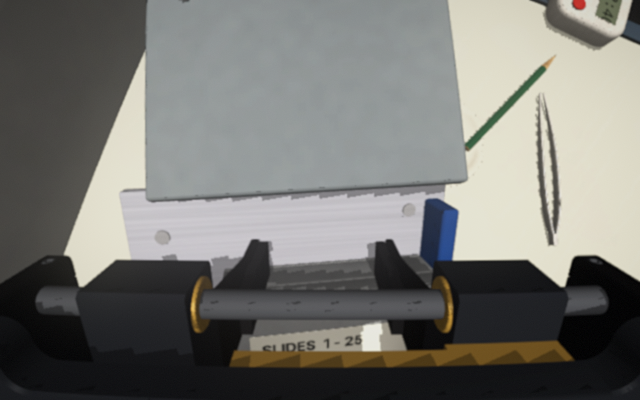

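>>> {"fn": "drive_tool", "kwargs": {"offset": [[0, -0.003, 0], [0, -0.004, 0], [0, -0.005, 0]], "angular": [[0, 0, 0], [0, 0, 0], [0, 0, 0]]}}

```text
time_s: 10.72
tool_pos: [0.6024, -0.1519, 0.1031]
tool_rot: [90.2, 67.5, 79.8]
force: [-0.8, 10.6, 11.0]
grip_width: 0.0566
```

```bash
python3 ck.py
```

```text
t 10.725 F [-0.8 10.6 11. ] Fdock [-2.1 10.5 11. ] Fplate [-3.8 13.6  5.9] dock [ -2.5 -36.6 103.1] plate [ -4.5 -29.2  25.3]
```

>>> {"fn": "drive_tool", "kwargs": {"offset": [[-0.001, -0.005, 0], [-0.0015, -0.006, 0], [-0.0015, -0.0065, 0]], "angular": [[0, 0, 0], [0, 0, 0], [0, 0, 0]]}}

```text
time_s: 11.1
tool_pos: [0.602, -0.1534, 0.103]
tool_rot: [90.4, 67.1, 80.1]
force: [-0.5, 8.8, 5.7]
grip_width: 0.0565
```

```bash
python3 ck.py
```

```text
t 11.1 F [-0.5  8.8  5.7] Fdock [-1.6  8.7  5.7] Fplate [-2.5 10.1  1.7] dock [ -2.7 -38.1 103. ] plate [ -4.7 -30.6  25.8]
```

>>> {"fn": "drive_tool", "kwargs": {"offset": [[-0.0005, -0.005, 0], [-0.001, -0.006, 0], [-0.001, -0.007, 0], [-0.001, -0.0075, 0]], "angular": [[0, 0, 0], [0, 0, 0], [0, 0, 0], [0, 0, 0]]}}

```text
time_s: 11.6
tool_pos: [0.6005, -0.1571, 0.1013]
tool_rot: [90.7, 66.8, 80.6]
force: [-2.4, 7.6, 4.1]
grip_width: 0.0565
```

```bash
python3 ck.py
```

```text
t 11.6 F [-2.4  7.6  4.1] Fdock [-3.3  7.2  4.1] Fplate [-3.9  8.   0.6] dock [ -3.7 -41.9 101.3] plate [ -5.4 -34.9  25.5]
```

```bash
python3 - <<'E'
from mv import *
T,o=cur()
for p in((-.005,-.0349,.0255),(-.005,-.045,.0255)): print(delta(T,goalF(p)))
E
```

```text
([0.0, -0.0, 0.0004], [0.0083, -0.0089, -0.0265])
([-0.0002, -0.0101, 0.0003], [0.0083, -0.0089, -0.0265])
```

>>> {"fn": "drive_tool", "kwargs": {"offset": [[0, -0.004, 0], [0, -0.005, 0], [0, -0.006, 0], [0, -0.007, 0]], "angular": [[0.004, -0.004, -0.01], [0.008, -0.008, -0.02], [0.008, -0.008, -0.025], [0.008, -0.008, -0.025]]}}

```text
time_s: 12.1
tool_pos: [0.6, -0.1629, 0.0985]
tool_rot: [89.9, 68.2, 79.3]
force: [3.6, 3.7, 1.3]
grip_width: 0.0567
```

```bash
python3 ck.py
```

```text
t 12.1 F [3.6 3.7 1.3] Fdock [3.1 4.1 1.3] Fplate [2.9 4.5 0.1] dock [ -3.5 -47.7  98.5] plate [ -4.8 -41.2  25.2]
```

Past the roller's apex with falling force. I go on gently.

>>> {"fn": "drive_tool", "kwargs": {"offset": [[0, -0.002, 0], [0, -0.0035, 0], [0, -0.005, 0], [0, -0.0065, 0], [0, -0.008, 0]], "angular": [[0, 0, 0], [0, 0, 0], [0, 0, 0], [0, 0, 0], [0, 0, 0]]}}

```text
time_s: 12.72
tool_pos: [0.5987, -0.1703, 0.0955]
tool_rot: [89.9, 68.2, 79.3]
force: [2.8, 3.9, 1.5]
grip_width: 0.0569
```

```bash
python3 ck.py
```

```text
t 12.725 F [2.8 3.9 1.5] Fdock [2.3 4.3 1.5] Fplate [2.1 4.6 0.1] dock [ -3.9 -55.3  95.5] plate [ -4.7 -49.4  25.2]
```

>>> {"fn": "drive_tool", "kwargs": {"offset": [[0, -0.0015, 0], [0, -0.003, 0], [0, -0.0045, 0], [0, -0.006, 0]], "angular": [[0, 0, 0], [0, 0, 0], [0, 0, 0], [0, 0, 0]]}}

```text
time_s: 13.22
tool_pos: [0.5982, -0.173, 0.0941]
tool_rot: [90.0, 67.9, 79.4]
force: [1.9, 9.4, 5.7]
grip_width: 0.0568
```

```bash
python3 ck.py
```

```text
t 13.225 F [1.9 9.4 5.7] Fdock [0.7 9.5 5.7] Fplate [-0.2 11.   1.7] dock [ -4.  -58.   94.1] plate [ -4.6 -52.5  24.9]
```

>>> {"fn": "drive_tool", "kwargs": {"offset": [[0, -0.003, 0], [0, -0.004, 0], [0, -0.005, 0]], "angular": [[0, 0, 0], [0, 0, 0], [0, 0, 0]]}}

```text
time_s: 13.6
tool_pos: [0.5982, -0.1729, 0.094]
tool_rot: [90.2, 67.4, 79.7]
force: [1.4, 12.6, 8.8]
grip_width: 0.057
```

```bash
python3 ck.py
```

```text
t 13.6 F [ 1.4 12.6  8.8] Fdock [-0.1 12.6  8.8] Fplate [-1.5 15.   3.3] dock [ -4.  -57.9  94. ] plate [ -4.6 -52.4  24.8]
```

>>> {"fn": "drive_tool", "kwargs": {"offset": [[0, 0.001, 0], [0, 0.004, 0], [0, 0.012, 0], [0, 0.02, 0], [-0.03, 0.03, 0], [-0.07, 0.06, 0], [-0.11, 0.1, 0], [-0.13, 0.14, 0], [-0.13, 0.17, 0], [-0.13, 0.17, 0]], "angular": [[0, 0, 0], [0, 0, 0], [0, 0, 0], [0, 0, 0], [0, 0, 0], [0, 0, 0], [0, 0, 0], [0, 0, 0], [0, 0, 0], [0, 0, 0]]}}

```text
time_s: 14.85
tool_pos: [0.6186, -0.0644, 0.2808]
tool_rot: [89.8, 67.4, 79.7]
force: [0.5, -1.5, -0.3]
grip_width: 0.0564
```

```bash
python3 ck.py 7
```

```text
t 14.85 F [ 0.5 -1.5 -0.3] Fdock [ 0.7 -1.5 -0.3] Fplate [ 0.8 -1.4  0.3] dock [  2.8  52.3 280.8] plate [-27.1 119.2 155.5]
```

View pics/tz7.png

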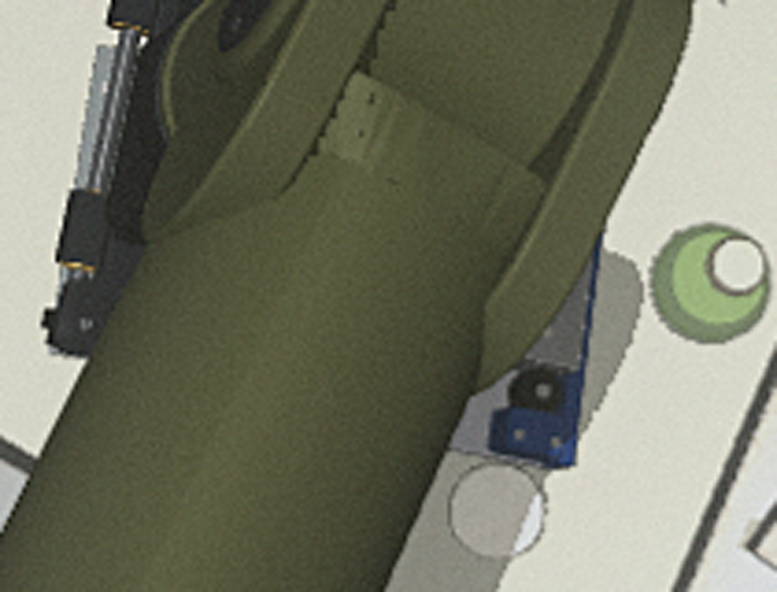

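View pics/sz7.png

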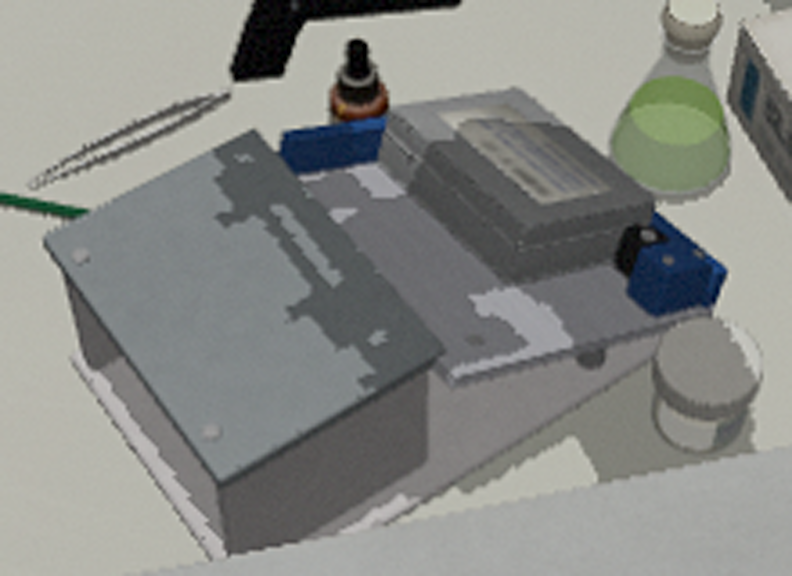

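>>> {"fn": "drive_tool", "kwargs": {"offset": [[0, 0.04, -0.01], [0, 0.08, -0.02], [0, 0.12, -0.03], [0, 0.16, -0.04], [0, 0.2, -0.05], [0, 0.24, -0.06], [0, 0.28, -0.07], [0, 0.28, -0.07]], "angular": [[0, 0, 0], [0, 0, 0], [0, 0, 0], [0, 0, 0], [0, 0, 0], [0, 0, 0], [0, 0, 0], [0, 0, 0]]}}

```text
time_s: 15.95
tool_pos: [0.5952, 0.2016, 0.3861]
tool_rot: [90.3, 67.5, 80.0]
force: [0.6, -0.6, 0.2]
grip_width: 0.0566
```

```bash
python3 ck.py 8
```

```text
t 15.95 F [ 0.6 -0.6  0.2] Fdock [ 0.7 -0.5  0.2] Fplate [ 0.7 -0.3  0.5] dock [-53.4 313.4 386.1] plate [-99.1 397.  146. ]
```

View pics/tz8.png

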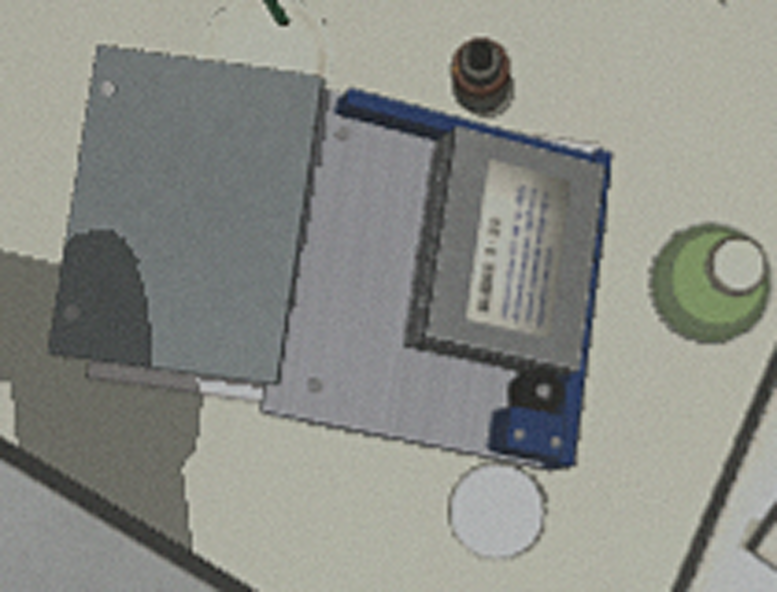

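View pics/sz8.png

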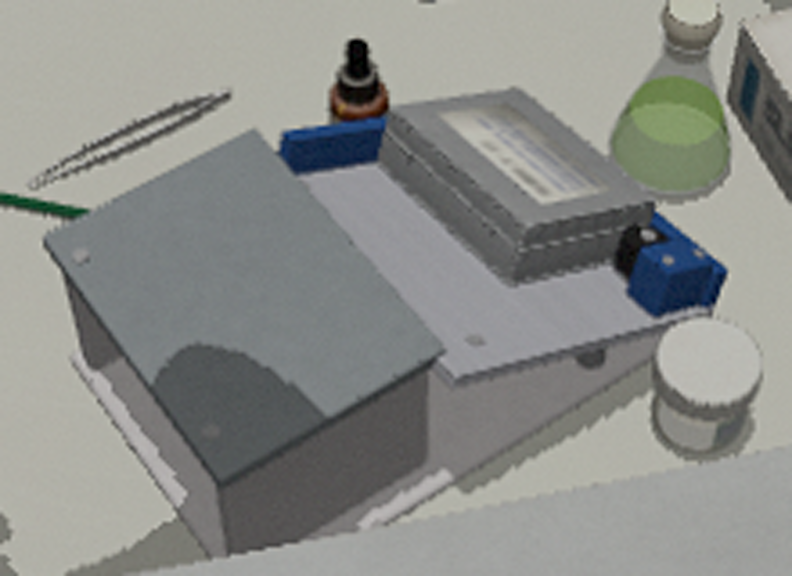

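```bash
python3 - <<'E'
from mv import *
ct,cs=load('top8'),load('scene8')
for q in [(59,-65),(59,-155),(-59,-155),(-59,-65)]:
    w=(P@[q[0]/1e3,q[1]/1e3,.037,1])[:3]; print(q,np.round((proj(ct,w)-[190,120])*3.7),np.round((proj(cs,w)-[190,160])*3.6))
for p in [(455,130),(609,157),(582,370),(428,347)]: print('t',np.round(onplate(ct,*tz(p),.037)*1e3,1))
for p in [(386,112),(518,88),(655,207),(520,238)]: print('s',np.round(onplate(cs,*sz(p),.037)*1e3,1))
E
```

```text
(59, -65) [460. 126.] [391. 103.]
(59, -155) [608. 165.] [521.  85.]
(-59, -155) [582. 371.] [660. 197.]
(-59, -65) [429. 337.] [529. 224.]
t [ 55.8 -62.3  37. ]
t [  64.1 -155.2   37. ]
t [ -58.4 -155.    37. ]
t [-64.3 -65.1  37. ]
s [ 51.4 -56.1  37. ]
s [  56.5 -150.8   37. ]
s [ -65.9 -144.9   37. ]
s [-68.2 -52.1  37. ]
```

```bash
python3 - <<'E'
from mv import *
ct=load('top8');im=ct['pixels'][:,:,::-1][140:255,275:365]
z=6.5
a=cv2.resize(im,None,fx=z,fy=z,interpolation=cv2.INTER_NEAREST).copy()
def d(q,col):
    w=(P@[*(np.array(q)/1e3),1])[:3];return tuple(int(v) for v in ((proj(ct,w)-[275,140]+.5)*z))
for Q,col in [([(59,-65,37),(59,-155,37),(-59,-155,37),(-59,-65,37)],(0,0,255)),([(59,-5,24),(59,-155,24),(-68,-155,24)],(0,255,255)),([(59,-5,0),(59,-155,0)],(0,255,0))]:
    cv2.polylines(a,[np.array([d(q,0) for q in Q],np.int32)],len(Q)==4,col,1)
cv2.imwrite('pics/e8.png',a)
E
```

```text
(no output)
```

View pics/e8.png

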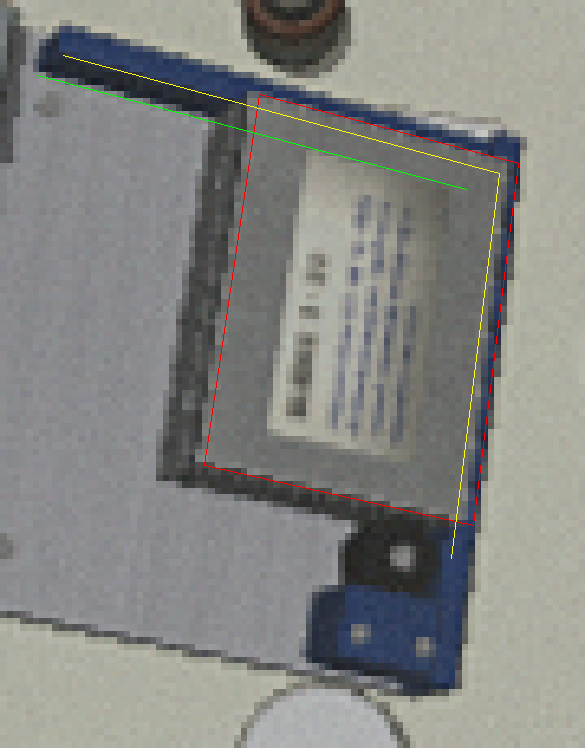

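```bash
python3 - <<'E'
from mv import *
T,o=cur()
for p in((0,-.0,.15),(0.0,-.10,.12)): print(goalF(p)[:3,3],delta(T,goalF(p)))
E
```

```text
[ 0.62397511 -0.17443798  0.2273653 ] ([0.0082, -0.3928, 0.0961], [0.0017, -0.0036, -0.0116])
[ 0.60374607 -0.25402492  0.16289279] ([0.0367, -0.4931, 0.0909], [0.0017, -0.0036, -0.0116])
```

>>> {"fn": "drive_tool", "kwargs": {"offset": [[0, -0.055, 0.012], [0, -0.11, 0.025], [0, -0.165, 0.04], [0, -0.22, 0.055], [0, -0.275, 0.07], [0, -0.33, 0.08], [0.005, -0.38, 0.09], [0.02, -0.43, 0.091], [0.035, -0.48, 0.091], [0.037, -0.493, 0.091]], "angular": [[0, 0, 0], [0, 0, 0], [0, 0, 0], [0, 0, 0], [0, 0, 0], [0, 0, 0], [0, 0, -0.01], [0, 0, -0.01], [0, 0, -0.01], [0, 0, -0.01]]}}

```text
time_s: 17.3
tool_pos: [0.5994, -0.2594, 0.1588]
tool_rot: [91.5, 68.3, 80.3]
force: [-0.0, 0.5, 0.2]
grip_width: 0.0566
```

```bash
python3 - <<'E'
from mv import *
T,o=cur();np.save('pics/w9T.npy',T)
snap('wrist','w9.png');print(o['time_s'],T[:3,3],o['force'])
E
```

```text
17.3 [ 0.59937954 -0.25942656  0.15880072] [-0.02974386  0.53372546  0.156908  ]
```

View pics/w9.png

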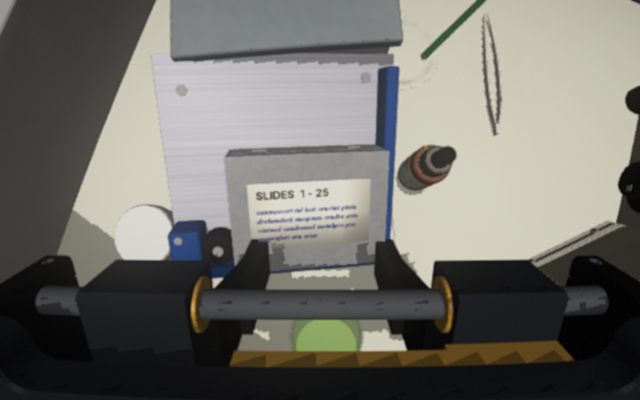

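```bash
python3 - <<'E'
from mv import *
T=np.load('pics/w9T.npy');c=load('w9');c['world_from_camera']=T@c['T_tool_cam']
np.savez('pics/w9c.npz',**c)
im=c['pixels'][:,:,::-1][55:285,150:410];z=3
a=cv2.resize(im,None,fx=z,fy=z,interpolation=cv2.INTER_CUBIC)
a=cv2.convertScaleAbs(a,alpha=1.4,beta=10)
b=a[:,:].copy()[:590]; cv2.imwrite('pics/e9.png',a[90:690])
def d(q):
    w=(P@[*(np.array(q)/1e3),1])[:3];return np.round((proj(c,w)-[150,55]+.5)*z-[0,90])
for q in [(59,-65,37),(59,-155,37),(-59,-155,37),(-59,-65,37),(59,-65,0),(59,-5,24),(59,-155,24),(-68,-155,24)]: print(q,d(q))
E
```

```text
(59, -65, 37) [716. 205.]
(59, -155, 37) [698. 536.]
(-59, -155, 37) [252. 575.]
(-59, -65, 37) [217. 224.]
(59, -65, 0) [669. 183.]
(59, -5, 24) [708. -52.]
(59, -155, 24) [683. 514.]
(-68, -155, 24) [222. 553.]
```

View pics/e9.png

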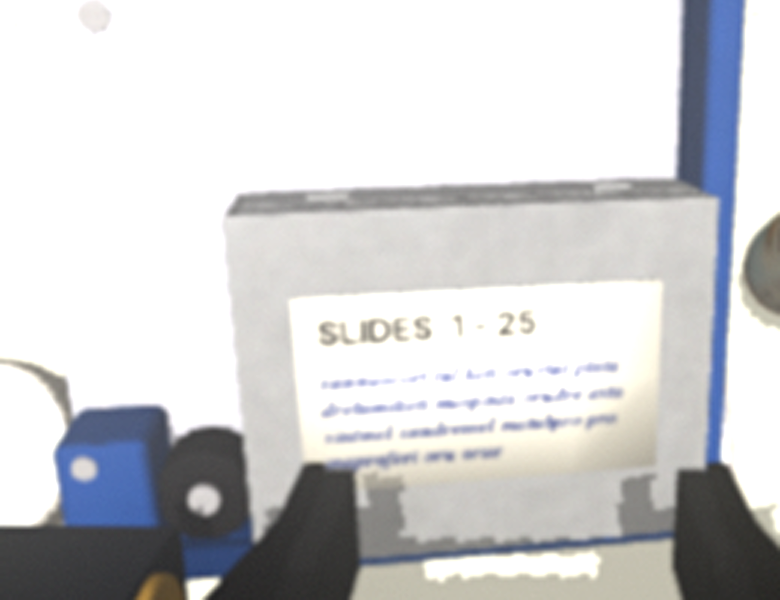

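```bash
python3 - <<'E'
from mv import *
c=load('w9c'); im=c['pixels'].astype(int)
def d(q):
    w=(P@[*(np.array(q)/1e3),1])[:3];return np.round(proj(c,w),1)
for q in [(59,-5,24),(67,-5,24),(59,-5,0),(0,-155,37),(0,-163,24),(0,-65,37),(0,-65,0),(-68,-140,20),(67,-80,24),(59,-80,37)]: print(q,d(q))
print('col 320 front',[tuple(im[r,320]) for r in range(228,246)])
print('col 325 front rows 236..250');
for col in(290,320,350,370):
    print(col,[(r,tuple(int(x) for x in im[r,col])) for r in range(262,276)])
for col in(240,310,380):
    print(col,[(r,int(im[r,col].mean())) for r in range(142,164)])
print('fence end',[(r,tuple(int(x) for x in im[r,391])) for r in range(60,74)])
print('row180',[(x,tuple(int(v) for v in im[180,x])) for x in range(380,400)])
E
```

```text
(59, -5, 24) [385.4  67.3]
(67, -5, 24) [395.9  67.4]
(59, -5, 0) [375.1  69.6]
(0, -155, 37) [310.3 269.6]
(0, -163, 24) [308.4 270.5]
(0, -65, 37) [307.9 155.7]
(0, -65, 0) [302.2 147.8]
(-68, -140, 20) [222.  249.5]
(67, -80, 24) [391.1 168.8]
(59, -80, 37) [387.  172.8]
col 320 front [(np.int64(147), np.int64(146), np.int64(147)), (np.int64(177), np.int64(172), np.int64(161)), (np.int64(185), np.int64(179), np.int64(165)), (np.int64(181), np.int64(176), np.int64(161)), (np.int64(177), np.int64(172), np.int64(158)), (np.int64(174), np.int64(169), np.int64(156)), (np.int64(171), np.int64(165), np.int64(152)), (np.int64(168), np.int64(162), np.int64(150)), (np.int64(165), np.int64(160), np.int64(147)), (np.int64(163), np.int64(158), np.int64(145)), (np.int64(159), np.int64(155), np.int64(142)), (np.int64(156), np.int64(152), np.int64(140)), (np.int64(152), np.int64(148), np.int64(134)), (np.int64(149), np.int64(145), np.int64(132)), (np.int64(147), np.int64(143), np.int64(130)), (np.int64(144), np.int64(140), np.int64(130)), (np.int64(140), np.int64(138), np.int64(132)), (np.int64(1
[... 2267 characters left out ...]
20, 122)), (64, (140, 138, 140)), (65, (139, 138, 147)), (66, (97, 105, 128)), (67, (60, 80, 124)), (68, (56, 79, 130)), (69, (56, 80, 130)), (70, (57, 80, 132)), (71, (58, 81, 131)), (72, (57, 80, 131)), (73, (57, 81, 131))]
row180 [(380, (143, 142, 139)), (381, (144, 142, 139)), (382, (143, 142, 139)), (383, (142, 141, 139)), (384, (145, 143, 140)), (385, (144, 142, 139)), (386, (146, 143, 141)), (387, (128, 130, 134)), (388, (85, 96, 122)), (389, (55, 76, 122)), (390, (51, 75, 125)), (391, (52, 74, 123)), (392, (71, 86, 123)), (393, (135, 138, 143)), (394, (193, 191, 176)), (395, (198, 195, 178)), (396, (167, 165, 149)), (397, (141, 138, 125)), (398, (121, 117, 105)), (399, (95, 91, 81))]
```

>>> {"fn": "drive_tool", "kwargs": {"offset": [[-0.03, 0.01, 0], [-0.06, 0.03, 0], [-0.09, 0.05, 0], [-0.1, 0.06, 0], [-0.1, 0.06, 0]], "angular": [[0, 0, 0], [0, 0, 0], [0, 0, 0], [0, 0, 0], [0, 0, 0]]}}

```text
time_s: 17.98
tool_pos: [0.6052, -0.2401, 0.2755]
tool_rot: [90.9, 68.3, 79.9]
force: [0.4, 0.4, -0.2]
grip_width: 0.0564
```

```bash
python3 -c "
from h import *
st(); print(sign_off())"
```

```text
{'time_s': 17.975, 'tool_pos': [0.6052, -0.2401, 0.2755], 'tool_rot': [90.909, 68.3186, 79.8998], 'force': [0.4425, 0.3796, -0.1868], 'grip_width': 0.0564, 'qpos': [4.463, 25.8262, 37.1055, 76.1549, -33.9615, 94.1841, 30.0864]}
the job is handed in; nothing more can be done
None
```

The box is lid up in the low corner of the plate, against both blue fences as far as I can see and feel. I handed the job in at about 18 s.

**What I did:** I pushed the box off the shelf with the two spread fingers, at about 3 N. It tipped over the lip and slid lid up down to the roller. I then tilted the tool to the plate and pressed the box past the roller. It stopped firmly at the bottom fence and did not move when pressed further. The highest press, in plate axes, was about 15 N down the slope. At the end the arm hovered clear, with only noise on the force reading.

**Last checks:**
- **Close wrist view:** The box's rear base edge was within about 0.5 mm of its home position, measured against the fence end. The box lay along the side fence and its long edge was parallel to the bottom fence.
- **Bystanders:** The jar, dropper bottle and flask looked unmoved.

**Checks that disagreed:**
- **Lid edges:** In the wrist view they read about 1–1.5 mm up-slope of home, unlike the base.
- **Short edges, top camera:** They suggested a skew of up to about 4–5°. The wrist view and the long edges did not show it. I put it down to that camera's coarse resolution of about 2 mm per pixel.
- **Scene camera:** It read the corners several mm off, even after the box was home. I took that for calibration error.

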